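# Pack bar blanks in two layers with a separator sheet

### The job

Pack the bar blanks on the plywood board: first lay the three thick bars flat on it, one in each of the three painted outlines. Then slide the plywood separator sheet along its channel until it hangs well out over the open edge of the grey block (about 60 mm or more, but not so far that it tips), pinch the overhanging part and lay the sheet flat and centred along the row of thick bars. Finally lay every thin bar there is on the sheet, each directly above a thick bar and parallel to it, and let go, without disturbing the other things on the bench.

Things in the scene. Friction and masses are not known exactly. Their poses are not given: they have to be found in the camera images.
- slab: grey steel block, fixed, 120 (x) x 280 (y) x 60 mm high. Origin: centre of its underside; y runs along its length. Two guide strips 10 mm wide, 6 mm high run the length of its top; between them a channel 68 mm wide, open at both ends, floor 60 mm above the bench. The sheet is to be slid towards -y: the edge to overhang is at y = -140 mm, facing the middle of the bench
- sheet: plywood sheet, 64 (x) x 220 (y) x 6 mm, about 0.06 kg, lying loose in the slab's channel, its -y end 2 to 55 mm back from the slab's -y edge at the start. Origin: centre of its underside; y along its length. Push its +y end with fingertips in the channel, or drag it. The guides bar its long sides (64 mm apart) to the fingers except where it overhangs. Tips off past 110 mm overhang
- board: plywood packing board, fixed to the bench, 130 (x) x 300 (y) x 12 mm high. Origin at the centre of its underside; the row of thick bars and the sheet lie along its y axis, each bar along its x axis
- place1 (a point): centre of a black painted outline (111 x 50 mm, long side along the board's x) on the board's top, 12 mm above the bench, 80 mm from the board's centre towards its -y; one thick bar belongs in each outline
- place2 (a point): centre of a black painted outline (111 x 50 mm, long side along the board's x) on the board's top, 12 mm above the bench, over the board's centre; one thick bar belongs in each outline
- place3 (a point): centre of a black painted outline (111 x 50 mm, long side along the board's x) on the board's top, 12 mm above the bench, 80 mm from the board's centre towards its +y; one thick bar belongs in each outline
- thick1: thick square bar of bare aluminium, 40 x 40 x 100 mm, about 0.43 kg, lying flat. Origin at the bar's centre (20 mm above what it lies on); its x axis runs along its 100 mm length
- thick2: thick square bar of bare aluminium, 40 x 40 x 100 mm, about 0.43 kg, lying flat. Origin at the bar's centre (20 mm above what it lies on); its x axis runs along its 100 mm length
- thick3: thick square bar of bare aluminium, 40 x 40 x 100 mm, about 0.43 kg, lying flat. Origin at the bar's centre (20 mm above what it lies on); its x axis runs along its 100 mm length
- thin1: thin square bar of bare aluminium, 28 x 28 x 90 mm, about 0.19 kg, lying flat. Origin at the bar's centre (14 mm above what it lies on); its x axis runs along its 90 mm length. May be absent (one to three thin bars are present)
- thin2: thin square bar of bare aluminium, 28 x 28 x 90 mm, about 0.19 kg, lying flat. Origin at the bar's centre (14 mm above what it lies on); its x axis runs along its 90 mm length. May be absent (one to three thin bars are present)
- thin3: thin square bar of bare aluminium, 28 x 28 x 90 mm, about 0.19 kg, lying flat. Origin at the bar's centre (14 mm above what it lies on); its x axis runs along its 90 mm length. May be absent (one to three thin bars are present)
- jar: bystander: glass jar with a brass lid, 90 mm across, 150 mm high; leave alone. Origin under its centre
- round1: bystander: round steel blank standing, 48 mm across, 90 mm high; leave alone. Origin under its centre
- round2: bystander: like round1
- round3: bystander: round steel blank standing, 48 mm across, 50 mm high; leave alone. Origin under its centre
- sleeve: bystander: dark steel tube standing, 60 mm across, 80 mm high; leave alone. Origin under its centre
- wrench: bystander: spanner 200 mm long lying on the bench; leave alone
- cup: bystander: small steel cup, 70 mm across, 50 mm high; leave alone. Origin under its centre

How it is judged:
On the way, in this order (a step that is already met when the one before it is completed fails the run):
1. the three thick bars lie flat in the three outlines, one in each, along the board's x, and are let go (horizontal distance between any of thick1, thick2, thick3 and place1 below 0.018 m and horizontal distance between any of thick1, thick2, thick3 and place2 below 0.018 m and horizontal distance between any of thick1, thick2, thick3 and place3 below 0.018 m and z of thick1 in the frame of board between 0.027 and 0.037 m and angle between the x axis of each of thick1, thick2, thick3 and the x axis of board, either way round below 0.2 rad and z of thick2 in the frame of board between 0.027 and 0.037 m and z of thick3 in the frame of board between 0.027 and 0.037 m and contact force between the fingers and thick1 below 0.1 N and contact force between the fingers and thick2 below 0.1 N and contact force between the fingers and thick3 below 0.1 N), for 0.2 s.
2. the sheet, still lying flat on the slab, overhangs the slab's -y edge by at least 40 mm (y of sheet in the frame of slab below -0.07 m and z of sheet in the frame of slab between 0.056 and 0.065 m and angle between sheet's own z axis and vertical below 0.06 rad), for 0.2 s.
3. the sheet lies flat on the thick bars along the row, centred, and is let go (horizontal distance between any of thick1, thick2, thick3 and place1 below 0.018 m and horizontal distance between any of thick1, thick2, thick3 and place2 below 0.018 m and horizontal distance between any of thick1, thick2, thick3 and place3 below 0.018 m and z of thick1 in the frame of board between 0.027 and 0.037 m and angle between the x axis of each of thick1, thick2, thick3 and the x axis of board, either way round below 0.2 rad and z of thick2 in the frame of board between 0.027 and 0.037 m and z of thick3 in the frame of board between 0.027 and 0.037 m and z of sheet in the frame of board between 0.047 and 0.057 m and horizontal distance between sheet and board below 0.022 m and angle between the y axis of sheet and the y axis of board, either way round below 0.15 rad and angle between sheet's own z axis and vertical below 0.04 rad and contact force between the fingers and sheet below 0.1 N), for 0.2 s.
At the end, for the whole second after the job is handed in: Thick bars flat, within 18 mm of each place, along board x (0.2 rad). Sheet flat on them, centre within 22 mm of the board's, along its y (0.15 rad). Each thin bar flat on the sheet, within 25 mm of a thick bar's centre, along board x (0.25 rad). All released, at rest (horizontal distance between any of thick1, thick2, thick3 and place1 below 0.018 m and horizontal distance between any of thick1, thick2, thick3 and place2 below 0.018 m and horizontal distance between any of thick1, thick2, thick3 and place3 below 0.018 m and z of thick1 in the frame of board between 0.027 and 0.037 m and angle between the x axis of each of thick1, thick2, thick3 and the x axis of board, either way round below 0.2 rad and z of thick2 in the frame of board between 0.027 and 0.037 m and z of thick3 in the frame of board between 0.027 and 0.037 m and z of sheet in the frame of board between 0.047 and 0.057 m and horizontal distance between sheet and board below 0.022 m and angle between the y axis of sheet and the y axis of board, either way round below 0.15 rad and angle between sheet's own z axis and vertical below 0.04 rad and z of thin1 in the frame of board between 0.067 and 0.077 m and (horizontal distance between thin1 and thick1 below 0.025 m or horizontal distance between thin1 and thick2 below 0.025 m or horizontal distance between thin1 and thick3 below 0.025 m) and angle between the x axis of each of thin1, thin2, thin3 and the x axis of board, either way round below 0.25 rad and z of thin2 in the frame of board between 0.067 and 0.077 m and (horizontal distance between thin2 and thick1 below 0.025 m or horizontal distance between thin2 and thick2 below 0.025 m or horizontal distance between thin2 and thick3 below 0.025 m) and z of thin3 in the frame of board between 0.067 and 0.077 m and (horizontal distance between thin3 and thick1 below 0.025 m or horizontal distance between thin3 and thick2 below 0.025 m or horizontal distance between thin3 and thick3 below 0.025 m) and linear speed of each of thick1, thick2, thick3, thin1, thin2, thin3, sheet below 0.02 m/s); the robot touches nothing.
It fails at once if a bystander is shifted by more than 50 mm or knocked over (distance of any of jar, round1, round2, round3, sleeve, wrench, cup from where it was at the start of the episode above 0.05 m or angle between any of jar, round1, round2, round3, sleeve, cup's own z axis and vertical above 0.6 rad).
Of thin1, thin2, thin3 only 1 to 3 are there at a start; the rules pass over those that are not, and their reading is None.
At some moment in a run one of thin1, thin2, thin3 may be knocked a few centimetres aside while the robot is not near it.
It also fails if it takes over 200 s, if anything falls off the work surface, if the arm or the gripper's body presses on something with over 40 N, if the wrist force passes 120 N, or if a joint passes its speed limit or range.

### The arm

A 6-joint arm with a two-finger parallel gripper is mounted at the origin on the work surface. World frame = base frame: x ahead of the robot, y to its left, z up, the work surface at z = 0. Lengths are in m, angles in rad, forces in N, time in s.
With the tool pointing down it reaches from about 0.325 to 0.925 m from the base axis. Payload 3.1 kg.
Tool frame: the origin (TCP) lies midway between the tips of the shut fingers; the grasp point (between the pads) lies 19 mm behind it; z points along the fingers, y is the line along which they close (so a half turn about z gives the same grasp; the last joint's range is limited). The gripper opens to 85 mm and grips with 20 to 120 N. Pads are 22 mm wide; open, the fingers measure 114 mm over their backs; the gripper's body (76 mm by 85 mm) begins 54 mm behind the grasp point. The pads swing forward as they close: fully open they stand 13 mm farther back than shut.
Start: joints at [-1.301, 0.217, 1.613, -0, 1.311, -0.112], TCP at [0.233, -0.58, 0.231] pointing down, gripper open.
Joint ranges: [-2.75, 2.75], [-0.78, 2.1], [0.31, 2.55], [-1.13, 4.27], [0.13, 2.63], [-2.58, 2.58]. Speed limits (rad/s): [2.79, 2.79, 3.14, 3.14, 3.14, 3.14].

### API

Orientations are given as [roll, pitch, yaw] about the fixed x, y, z axes, in that order (R = Rz(yaw) Ry(pitch) Rx(roll)).
In Python, from bench import env gives the robot as it stands.
- The arm moves only by the tool arm_command, never from a script. Its argument "commands" is a list of rows, each a list of 3 entries, a list of its own where there are three numbers: the turn, a rotation vector about the tool's x, y, z in rad, then the shift along the tool's x, y, z in m, then the finger opening in m, from 0 to 0.0854. In form: [[[wx, wy, wz], [tx, ty, tz], fingers], ...]. A call has 1 to 12 rows; each row shifts and turns the commanded pose from where the row before left it, along the tool's axes as they then stand; what a row does not reach is not made up. A row lasts 1/8 s, in which the tool goes at most 62.5 mm and 10.7 degrees, less where a joint would pass 70% of its speed; a pose out of reach is approached as far as the arm can. A call with a gripper value outside its range is refused whole. The fingers move at their own pace and stop on an object; "force" is the grip in N (left out, the last holds). Time passes only in rows, so rows that do not move let the fingers close. It gives the time, the measured TCP pose, the force, the opening and the grip force at its end, in the units of the state.
- env.read_state(): the state, without advancing time (a new reading comes with each control period).
- env.grab_frame(name): name is "side" or "top" or "wrist"; returns (picture, depth): 384x512x3 uint8, red, green, blue; 384x512 float32, m along the optical axis (not along the pixel's ray), 0 where there is no reading.
- env.calibration(name): a dict with "fx", "fy", "cx", "cy" (pixels), "T" (4x4, takes a point from camera to world coordinates). Camera axes: x right, y down, z forward; pixel columns grow to the right and rows downward; lengths in m; the calibration is good to about 2 mm. A picture is of the moment at which its call begins: read the wrist's pose just before it. calibration takes no time and is no camera call; for the wrist camera it gives the pose at the moment of the call.
- env.finish_job(): hands the job in; it is judged then, once.
Trained networks look in the newest picture that a camera, given by its name, has taken for a name from the list of things; names that differ only in an ending like _2 or _b are one class to them, and where a whole thing is asked for, a point or a joint stands for the part that bears it (a point fixed in the world has none). Each returns a list of dicts, best first, with "p" (0 to 1); they miss things now and then, are a little off and sometimes report something else, mostly with a low value. They report only what shows in the picture. A call takes as long as a camera call.
- env.masks_of(query, camera): "mask" (384x512 bool, what is visible of it) and "box" ([left, top, right, bottom] in pixels, round what is visible of it).
- env.tip_of(query, camera): "location" ([column, row] in pixels: a listed point, or the origin of a listed thing).
The state is a dict: "time_s": time; "joint_positions": joint angles; "joint_velocities": joint speeds; "tau": joint torques, N m; "tcp_pos": TCP position; "eef_rot": TCP orientation; "ft_force": force on the tool from outside, world axes, zero at the start; "moment": the same for the moment, N m; "opening": finger opening in m; "grip_force": force on a finger pad.
Only numpy, scipy, OpenCV 4.12 (cv2) and the standard library are available. Lean on these libraries where they do the work, as an engineer would, in place of code of your own. Each camera call takes 0.05 s, during which the arm holds its last target. There are 200 camera calls.

## Working session

There is one attempt and no reset: what is moved stays moved. The work goes in short steps, Python scripts to look and compute and a tool call to move; the robot and the scene stay as the last step left them, time stands still between calls to the robot, and variables do not carry over. Pictures are saved under pics/ and viewed, at most 14 in all, crops included, and the job is handed in when it is done.

Besides the shell and the picture viewer there is one more tool, called as a command line: name --argument value ..., lists and objects as JSON in quotes. arm_command: Moves the arm, as the interface text tells. Its arguments: {"type":"object","properties":{"commands":{"type":"array","items":{"type":"array"}},"force":{"type":"number"}},"required":["commands"]}

```bash
mkdir -p pics; ls; python3 - <<'E'
from bench import env
import cv2,numpy as np
s=env.read_state();print(s)
for n in("top","side"):
    p,d=env.grab_frame(n);cv2.imwrite(f"pics/{n}0.png",p[:,:,::-1]);c=env.calibration(n);print(n,c)
E
```

```text
pics
{'time_s': 0.0, 'joint_positions': array([-1.30120346e+00,  2.17792772e-01,  1.61495610e+00, -3.85735874e-05,
        1.31123995e+00, -1.12252195e-01]), 'joint_velocities': array([-0.00181513,  0.00011769,  0.00015421, -0.00080991,  0.00040903,
       -0.00023198]), 'tau': array([ 2.04789526e-04, -3.96846664e+01, -3.03851724e+01, -1.51380773e-04,
        9.70189663e-03, -1.65950564e-05]), 'tcp_pos': array([ 0.23265757, -0.5792061 ,  0.22993281]), 'eef_rot': array([-3.13920739e+00, -2.31387918e-04,  3.81854733e-01]), 'ft_force': array([0.02264388, 0.15903385, 0.32518098]), 'moment': array([-0.01323459,  0.01515032, -0.00422673]), 'grip_force': 0.0, 'opening': 0.08591119737050003}
top {'fx': 433.13739609697944, 'fy': 433.13739609697944, 'cx': 252.08239336396758, 'cy': 197.00982121289286, 'T': array([[-0.00578363, -0.99439073,  0.1056107 ,  0.48990941],
       [-0.99976523,  0.00354463, -0.02137587,  0.00534789],
       [ 0.02088162, -0.10570954, -0.99417778,  1.3413582 ],
       [ 0.        ,  0.        ,  0.        ,  1.        ]])}
side {'fx': 392.2988030472027, 'fy': 392.2988030472027, 'cx': 259.302390090887, 'cy': 196.07740332909228, 'T': array([[-0.94387322, -0.23851149,  0.22850734,  0.34462277],
       [-0.32990354,  0.64650299, -0.68789355,  0.80298903],
       [ 0.01633984, -0.72466968, -0.68890265,  0.84267988],
       [ 0.        ,  0.        ,  0.        ,  1.        ]])}
```

View pics/top0.png

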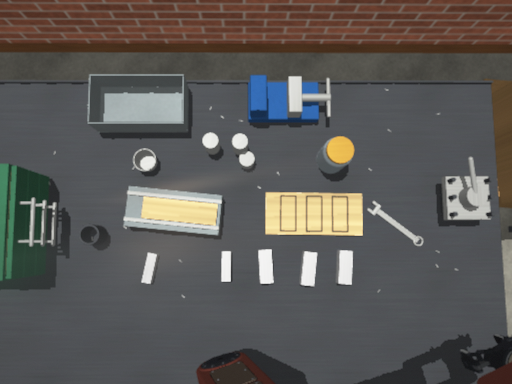

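```bash
cat > h.py <<'E'
from bench import env
import cv2,numpy as np
def world(cam,pts,z):
    "pixels (N,2) onto plane z"
    c=env.calibration(cam);T=c["T"];p=np.asarray(pts,float).reshape(-1,2)
    r=np.c_[(p[:,0]-c["cx"])/c["fx"],(p[:,1]-c["cy"])/c["fy"],np.ones(len(p))]@T[:3,:3].T
    return T[:3,3]+r*((z-T[2,3])/r[:,2])[:,None]
def cloud(cam,d):
    c=env.calibration(cam);v,u=np.mgrid[:384,:512]
    P=np.stack([(u-c["cx"])/c["fx"]*d,(v-c["cy"])/c["fy"]*d,d],-1)
    return P@c["T"][:3,:3].T+c["T"][:3,3]
def rect(P,mask,zlo,zhi):
    "fit of points in mask with zlo<z<zhi: centre, sizes, yaw of the long side, median z"
    m=mask&(P[...,2]>zlo)&(P[...,2]<zhi)
    m=cv2.morphologyEx(m.astype(np.uint8),cv2.MORPH_OPEN,np.ones((2,2)))>0
    q=P[m]
    if len(q)<20:return None
    (cx,cy),(w,h),a=cv2.minAreaRect((q[:,:2]*1000).astype(np.float32))
    if w<h:w,h,a=h,w,a+90
    return np.round([cx/1000,cy/1000,w/1000,h/1000,np.radians((a+90)%180-90),np.median(q[:,2]),len(q)],4)
E
python3 - <<'E'
from h import *
p,d=env.grab_frame("top");P=cloud("top",d)
for q,lo,hi in(("slab",.05,.075),("sheet",.058,.08),("board",.006,.02),("thick1",.03,.05),("thin1",.02,.04),("jar",.02,.3),("round1",.02,.3),("sleeve",.02,.3),("cup",.02,.3),("wrench",.003,.3)):
    for r in env.masks_of(q,"top"):
        if r["p"]>.3: print(q,round(r["p"],2),np.round(r["box"]),rect(P,r["mask"],lo,hi))
for q in("place1",):
    for r in env.tip_of(q,"top"):print(q,r["p"],r["location"],world("top",r["location"],.012))
E
```

```text
slab 0.87 [124. 185. 223. 234.] [5.8130e-01 1.7560e-01 3.6290e-01 1.3300e-01 1.4293e+00 6.0500e-02
 2.1900e+03]
board 0.76 [265. 191. 362. 238.] [ 5.7330e-01 -1.8100e-01  3.8110e-01  1.4660e-01 -1.5171e+00  1.1500e-02
  3.9290e+03]
board 0.51 [143. 253. 160. 284.] None
thick1 0.79 [258. 251. 277. 288.] [ 4.155e-01 -6.660e-02  1.030e-01  4.250e-02  4.540e-02  3.910e-02
  4.570e+02]
thick1 0.58 [299. 251. 319. 286.] [ 4.2400e-01 -1.0430e-01  2.3660e-01  9.7500e-02  1.4208e+00  3.9500e-02
  4.5000e+02]
thin1 0.9 [142. 253. 160. 281.] [ 4.6400e-01  1.7010e-01  3.2280e-01  8.4200e-02 -1.1595e+00  2.6300e-02
  2.9100e+02]
thin1 0.69 [223. 250. 236. 281.] [ 4.366e-01  4.850e-02  1.286e-01  4.750e-02 -3.273e-01  2.710e-02
  2.550e+02]
jar 0.65 [258. 252. 276. 288.] [ 4.156e-01 -6.640e-02  1.026e-01  4.270e-02  3.990e-02  3.910e-02
  4.540e+02]
round1 0.63 [231. 132. 246. 154.] [ 7.876e-01  1.110e-02  5.890e-02  4.540e-02 -4.900e-03  8.750e-02
  2.620e+02]
round1 0.63 [201. 134. 220. 155.] [6.467e-01 6.450e-02 3.321e-01 4.510e-02 2.255e-01 8.730e-02 2.610e+02]
round1 0.48 [240. 151. 256. 171.] [ 7.4110e-01 -1.0000e-02  4.6900e-02  4.1600e-02  1.5636e+00  4.8600e-02
  2.1000e+02]
sleeve 0.84 [ 78. 226. 109. 245.] [ 5.1560e-01  2.4990e-01  4.8820e-01  5.8200e-02 -1.5567e+00  5.1600e-02
  3.5100e+02]
cup 0.94 [134. 152. 155. 174.] [6.140e-01 1.768e-01 4.177e-01 6.800e-02 7.830e-01 3.210e-02 2.020e+02]
wrench 0.7 [367. 205. 425. 245.] [ 5.5000e-01 -2.7070e-01  5.5060e-01  1.2630e-01  1.5596e+00  6.8000e-03
  2.6500e+02]
place1 0.93 [317.2, 213.9] [[ 0.5780269  -0.22380147  0.012     ]]
place1 0.92 [289.5, 210.3] [[ 0.58951561 -0.13836638  0.012     ]]
place1 0.65 [342.1, 213.6] [[ 0.57861632 -0.30097192  0.012     ]]
place1 0.61 [395.7, 225.4] [[ 0.54140952 -0.46618115  0.012     ]]
place1 0.39 [176.6, 213.4] [[0.58145585 0.20835261 0.012     ]]
```

The top view shows three thick bars at (265,267), (309,269) and (345,267), and thin bars at (150,268) and (226,266). The board is at (314,214), the slab with the sheet at (174,211), and the jar at (337,155). The network boxes match these, but their masks have outliers, so I'll fit the largest depth component instead.

```bash
cat >> h.py <<'E'
def blobs(P,zlo,zhi,xr,yr,amin=60):
    m=(P[...,2]>zlo)&(P[...,2]<zhi)&(P[...,0]>xr[0])&(P[...,0]<xr[1])&(P[...,1]>yr[0])&(P[...,1]<yr[1])
    m=cv2.morphologyEx(m.astype(np.uint8),cv2.MORPH_OPEN,np.ones((3,3)))
    n,l,s,_=cv2.connectedComponentsWithStats(m)
    return [(np.round(P[l==i][:,:2].mean(0),4),rect(P,l==i,zlo,zhi)) for i in range(1,n) if s[i,4]>=amin]
E
python3 - <<'E'
from h import *
np.set_printoptions(suppress=True)
p,d=env.grab_frame("top");P=cloud("top",d)
for nm,a in dict(thick=(.033,.046,(.3,.53),(-.45,.5)),thin=(.02,.033,(.3,.53),(-.45,.5)),slab=(.055,.07,(.48,.7),(.05,.5)),board=(.008,.018,(.48,.7),(-.45,.0)),tall=(.03,.2,(.64,.95),(-.45,.5))).items():
    for b in blobs(P,*a):print(nm,*b)
# sheet: yellow pixels on slab; outlines: dark pixels on board
hsv=cv2.cvtColor(p,cv2.COLOR_RGB2HSV)
y=(hsv[...,0]>10)&(hsv[...,0]<35)&(hsv[...,1]>80)
print("sheet",rect(P,y&(P[...,1]>.05)&(P[...,1]<.4)&(P[...,0]>.45)&(P[...,0]<.7),.055,.08))
for q in("place1","place2","place3","sheet"):
    for r in env.tip_of(q,"top")[:4]:print(q,round(r["p"],2),r["location"],world("top",r["location"],.06 if q=="sheet" else .012)[0])
p,d=env.grab_frame("side");cv2.imwrite("pics/side1.png",p[:,:,::-1])
E
```

```text
thick [ 0.4198 -0.0623] [  0.4155  -0.0666   0.103    0.0424   0.0498   0.0389 450.    ]
thick [ 0.415  -0.3004] [  0.4236  -0.1619   0.3448   0.1029   1.4829   0.0398 427.    ]
thick [ 0.4122 -0.1915] [  0.4073  -0.1971   0.1021   0.0472  -0.1104   0.0391 429.    ]
thin [0.4157 0.2852] [  0.4117   0.2844   0.0936   0.0283  -0.2577   0.0264 271.    ]
thin [0.4211 0.0561] [  0.4162   0.0528   0.0887   0.0268  -0.0107   0.0266 272.    ]
slab [0.5858 0.2095] [   0.5813    0.1759    0.3635    0.1329    1.4293    0.0631 3568.    ]
board [ 0.578  -0.2188] [   0.5732   -0.1824    0.3839    0.1461   -1.5171    0.0117 3046.    ]
tall [ 0.905 -0.126] [   0.7296   -0.1379    0.4917    0.2648   -0.0447    0.0667 2223.    ]
tall [0.8628 0.3368] [   0.7882    0.1771    0.6362    0.263     0.9143    0.0633 1108.    ]
tall [0.7856 0.0989] [  0.6534   0.0663   0.3459   0.0465   0.2233   0.0881 258.    ]
tall [0.7651 0.0045] [  0.6543  -0.0106   0.3241   0.0637   0.0974   0.053  457.    ]
tall [ 0.7403 -0.2606] [  0.6615  -0.1579   0.4658   0.0866  -0.9444   0.1472 982.    ]
tall [0.7565 0.3175] [  0.
[... 355 characters left out ...]
lace1 0.65 [285.9, 209.9] [ 0.59079824 -0.12726571  0.012     ]
place1 0.38 [229.6, 265.4] [0.42278379 0.0461731  0.012     ]
place2 0.91 [314.2, 211.8] [ 0.5845556  -0.21465574  0.012     ]
place2 0.69 [340.7, 214.9] [ 0.57461663 -0.29651862  0.012     ]
place2 0.65 [285.9, 209.9] [ 0.59079824 -0.12726571  0.012     ]
place2 0.38 [229.6, 265.4] [0.42278379 0.0461731  0.012     ]
place3 0.91 [314.2, 211.8] [ 0.5845556  -0.21465574  0.012     ]
place3 0.69 [340.7, 214.9] [ 0.57461663 -0.29651862  0.012     ]
place3 0.65 [285.9, 209.9] [ 0.59079824 -0.12726571  0.012     ]
place3 0.38 [229.6, 265.4] [0.42278379 0.0461731  0.012     ]
sheet 0.98 [178.9, 213.8] [0.57693764 0.19423908 0.06      ]
```

View pics/side0.png

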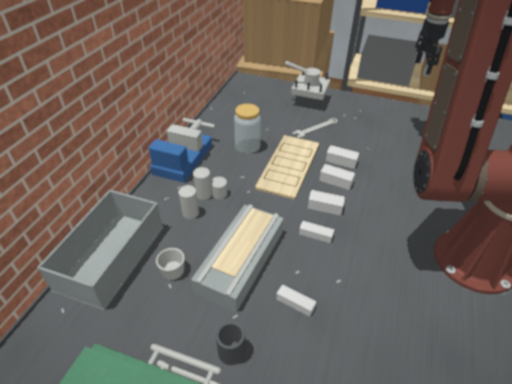

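The side view agrees: three thick bars, two thin bars (317,231) and (297,300), and no third one in sight. The fit's outliers come from the morphology letting in no-depth pixels, so I'll fix that.

```bash
sed -i 's/^    m=cv2.morphologyEx(m.astype(np.uint8),cv2.MORPH_OPEN,np.ones((2,2)))>0$/    m\&=cv2.medianBlur(m.astype(np.uint8),3)>0/' h.py
python3 - <<'E'
from h import *
np.set_printoptions(suppress=True)
p,d=env.grab_frame("top");P=cloud("top",d)
for nm,a in dict(thick=(.033,.046,(.3,.53),(-.45,.5)),thin=(.02,.033,(.3,.53),(-.45,.5)),slab=(.055,.075,(.48,.7),(.05,.5)),board=(.008,.018,(.48,.7),(-.45,.0)),tall=(.03,.2,(.64,.95),(-.45,.5))).items():
    for b in blobs(P,*a):print(nm,*b)
hsv=cv2.cvtColor(p,cv2.COLOR_RGB2HSV)
y=(hsv[...,0]>10)&(hsv[...,0]<35)&(hsv[...,1]>80)
print("sheet",rect(P,y&(P[...,1]>.05)&(P[...,1]<.4)&(P[...,0]>.45)&(P[...,0]<.7),.055,.08))
# outlines: dark pixels on the board
m=(P[...,2]>.006)&(P[...,2]<.018)&(P[...,1]<0)&(P[...,1]>-.4)&(P[...,0]>.5)&(P[...,0]<.66)&(p.max(2)<130)
n,l,s,_=cv2.connectedComponentsWithStats(m.astype(np.uint8),connectivity=8)
for i in range(1,n):
    if s[i,4]>30:
        q=(P[l==i][:,:2]*1000).astype(np.float32);print("outline",cv2.minAreaRect(q),s[i])
E
```

```text
thick [ 0.4189 -0.0622] [  0.4203  -0.0624   0.099    0.0399   0.0488   0.0398 422.    ]
thick [ 0.4161 -0.3007] [  0.4157  -0.3007   0.0983   0.0405  -0.0249   0.0394 438.    ]
thick [ 0.4129 -0.1907] [  0.4123  -0.1912   0.0999   0.0406  -0.1208   0.0396 438.    ]
thin [0.418  0.2852] [  0.4169   0.2859   0.0897   0.0289  -0.2033   0.027  265.    ]
thin [0.4211 0.0562] [  0.4205   0.0552   0.086    0.0272  -0.0058   0.0276 245.    ]
slab [0.5863 0.2106] [   0.5868    0.2114    0.2799    0.1197    1.4645    0.0636 3576.    ]
board [ 0.5789 -0.218 ] [   0.5785   -0.2147    0.298     0.1302    1.5584    0.012  3009.    ]
tall [ 0.9052 -0.1243] [   0.9087   -0.1369    0.2501    0.0827   -1.57      0.0697 2233.    ]
tall [0.8623 0.3369] [   0.8929    0.319     0.2832    0.1135   -1.5695    0.0741 1098.    ]
tall [0.7862 0.0988] [  0.7897   0.1008   0.0471   0.0455   0.7948   0.088  264.    ]
tall [0.7653 0.0045] [  0.7654   0.0034   0.0949   0.0477   0.4508   0.0563 460.    ]
tall [ 0.7399 -0.2605] [  0.7463  -0.2676   0.0877   0.0837   0.76     0.1474 961.    ]
tall [0.7563 0.3176] [ 0.7543  0.3163  0.0618  0.0279 -0.6991  0.044  91.    ]
tall [0.6482 0.2913] [  0.6458   0.2831   0.1226   0.0185   1.4713   0.0595 194.    ]
sheet [   0.5819    0.193     0.2185    0.0552    1.4609    0.0654 1323.    ]
```

```bash
cat >> h.py <<'E'
def go(x,y,z,yaw):
    "print turn about tool z, then shift in tool axes (tool down) after that turn"
    s=env.read_state();p=np.array(s["tcp_pos"]);w=(s["eef_rot"][2]-yaw+np.pi/2)%np.pi-np.pi/2
    yaw=s["eef_rot"][2]-w;d=np.array([x,y,z])-p;c,n=np.cos(yaw),np.sin(yaw)
    print("at",np.round(p,4),np.round(s["eef_rot"],3),"turn",round(w,3),"shift",np.round([d[0]*c+d[1]*n,d[0]*n-d[1]*c,-d[2]],4))
E
python3 -c "
from h import *
go(.4157,-.3007,.10,-.025)"
```

```text
at [ 0.2329 -0.58    0.2313] [3.142 0.    0.382] turn 0.407 shift [ 0.1758 -0.2838  0.1313]
```

arm_command --commands '[[[0,0,0.136],[0,0,0],0.085],[[0,0,0.136],[0,0,0],0.085],[[0,0,0.135],[0,0,0],0.085],[[0,0,0],[0.0251,-0.0404,0.018],0.085],[[0,0,0],[0.0251,-0.0404,0.018],0.085],[[0,0,0],[0.0251,-0.0404,0.018],0.085],[[0,0,0],[0.0251,-0.0404,0.018],0.085],[[0,0,0],[0.0251,-0.0404,0.018],0.085],[[0,0,0],[0.0251,-0.0404,0.018],0.085],[[0,0,0],[0.0251,-0.0404,0.018],0.085],[[0,0,0],[0,0,0],0.085],[[0,0,0],[0,0,0],0.085]]' --force 60

```text
time_s: 2.55
tcp_pos: [0.4159, -0.3022, 0.1057]
eef_rot: [3.141, -0.0, -0.024]
ft_force: [0.8, -0.5, 0.7]
opening: 0.0853
grip_force: 0.0
```

arm_command --commands '[[[0,0,0],[0,-0.001,0.03],0.085],[[0,0,0],[0,0,0.035],0.085],[[0,0,0],[0,0,0.025],0.085],[[0,0,0],[0,0,0.01],0.085],[[0,0,0],[0,0,0],0.02],[[0,0,0],[0,0,0],0.02],[[0,0,0],[0,0,0],0.02],[[0,0,0],[0,0,0],0.02],[[0,0,0],[0,0,0],0.02],[[0,0,0],[0,0,-0.02],0.02],[[0,0,0],[0,0,-0.03],0.02],[[0,0,0],[0,0,0],0.02]]'

```text
time_s: 4.05
tcp_pos: [0.4172, -0.3021, 0.0571]
eef_rot: [3.138, -0.004, -0.025]
ft_force: [0.2, -0.1, -4.1]
opening: 0.0388
grip_force: 62.0
```

```bash
python3 -c "
from h import *
go(.5775,-.2947,.056,-.0124)"
```

```text
at [ 0.4172 -0.3021  0.0571] [ 3.138 -0.004 -0.025] turn -0.012 shift [ 0.1602 -0.0094  0.0011]
```

arm_command --commands '[[[0,0,-0.012],[0.04,-0.002,0],0.02],[[0,0,0],[0.04,-0.002,0],0.02],[[0,0,0],[0.04,-0.003,0],0.02],[[0,0,0],[0.04,-0.002,0],0.02],[[0,0,0],[0,0,0],0.02],[[0,0,0],[0,0,0.015],0.02],[[0,0,0],[0,0,0.013],0.02],[[0,0,0],[0,0,0.007],0.02],[[0,0,0],[0,0,0],0.02],[[0,0,0],[0,0,0],0.065],[[0,0,0],[0,0,0],0.065],[[0,0,0],[0,0,0],0.065]]'

```text
time_s: 5.55
tcp_pos: [0.5763, -0.2947, 0.021]
eef_rot: [3.141, -0.001, -0.013]
ft_force: [0.1, 0.4, 0.5]
opening: 0.0649
grip_force: 0.0
```

```bash
python3 -c "
from h import *
go(.4125,-.1911,.11,-.121)"
```

```text
at [ 0.5763 -0.2947  0.021 ] [ 3.141e+00 -1.000e-03 -1.300e-02] turn 0.108 shift [-0.1751 -0.0831 -0.089 ]
```

arm_command --commands '[[[0,0,0],[0,0,-0.03],0.065],[[0,0,0],[0,0,-0.03],0.085],[[0,0,0.108],[0,0,-0.03],0.085],[[0,0,0],[-0.0438,-0.0208,0],0.085],[[0,0,0],[-0.0438,-0.0208,0],0.085],[[0,0,0],[-0.0438,-0.0208,0],0.085],[[0,0,0],[-0.0438,-0.0208,0],0.085],[[0,0,0],[0,0,0],0.085],[[0,0,0],[0,0,0.035],0.085],[[0,0,0],[0,0,0.02],0.085],[[0,0,0],[0,0,0],0.085]]'

```text
time_s: 6.92
tcp_pos: [0.4118, -0.1905, 0.0544]
eef_rot: [-3.141, 0.002, -0.121]
ft_force: [-0.6, -0.0, 1.1]
opening: 0.0852
grip_force: 0.0
```

```bash
python3 - <<'E'
from h import *
np.set_printoptions(suppress=True)
go(.4125,-.1911,.006,-.121)
p,d=env.grab_frame("top");P=cloud("top",d)
for b in blobs(P,.045,.058,(.5,.65),(-.4,0)):print("placed",*b)
for b in blobs(P,.02,.033,(.3,.53),(-.45,.5)):print("thin",*b)
E
```

```text
at [ 0.4118 -0.1905  0.0544] [-3.141  0.002 -0.121] turn -0.0 shift [0.0008 0.0005 0.0484]
placed [ 0.5753 -0.2962] [  0.574   -0.2964   0.0997   0.0412  -0.0419   0.0518 440.    ]
thin [0.4173 0.2853] [  0.4177   0.2856   0.0881   0.0283  -0.2063   0.0271 272.    ]
thin [0.4218 0.0565] [  0.4205   0.0554   0.0862   0.027   -0.0138   0.0277 258.    ]
```

Bar 1 sits within 3 mm of its place. On to bar 2.

arm_command --commands '[[[0,0,0],[0,0,0.025],0.085],[[0,0,0],[0,0,0.015],0.085],[[0,0,0],[0,0,0.007],0.085],[[0,0,0],[0,0,0],0.02],[[0,0,0],[0,0,0],0.02],[[0,0,0],[0,0,0],0.02],[[0,0,0],[0,0,0],0.02],[[0,0,0],[0,0,0],0.02],[[0,0,0],[0,0,-0.02],0.02],[[0,0,0],[0,0,-0.03],0.02],[[0,0,0],[0,0,-0.01],0.02],[[0,0,-0.109],[0,0,0],0.02]]'

```text
time_s: 8.48
tcp_pos: [0.4119, -0.1906, 0.0683]
eef_rot: [3.141, -0.0, -0.009]
ft_force: [0.3, 0.0, -4.6]
opening: 0.0392
grip_force: 62.0
```

```bash
python3 -c "
from h import *
go(.5785,-.2147,.067,-.0124)"
```

```text
at [ 0.4119 -0.1906  0.0683] [ 3.141 -0.    -0.009] turn 0.003 shift [0.1669 0.022  0.0013]
```

arm_command --commands '[[[0,0,0],[0.042,0.0055,0],0.02],[[0,0,0],[0.042,0.0055,0],0.02],[[0,0,0],[0.042,0.0055,0],0.02],[[0,0,0],[0.042,0.0055,0],0.02],[[0,0,0],[0,0,0],0.02],[[0,0,0],[0,0,0.025],0.02],[[0,0,0],[0,0,0.015],0.02],[[0,0,0],[0,0,0.007],0.02],[[0,0,0],[0,0,0],0.02],[[0,0,0],[0,0,0],0.065],[[0,0,0],[0,0,0],0.065],[[0,0,0],[0,0,0],0.065]]'

```text
time_s: 9.98
tcp_pos: [0.5803, -0.2149, 0.022]
eef_rot: [3.141, -0.001, -0.012]
ft_force: [0.4, 0.3, -0.5]
opening: 0.0651
grip_force: 0.0
```

```bash
python3 -c "
from h import *
go(.4196,-.0623,.11,.049)"
```

```text
at [ 0.5803 -0.2149  0.022 ] [ 3.141e+00 -1.000e-03 -1.200e-02] turn -0.061 shift [-0.153  -0.1603 -0.088 ]
```

arm_command --commands '[[[0,0,0],[0,0,-0.03],0.065],[[0,0,0],[0,0,-0.03],0.085],[[0,0,-0.061],[0,0,-0.03],0.085],[[0,0,0],[-0.0306,-0.032,0],0.085],[[0,0,0],[-0.0306,-0.032,0],0.085],[[0,0,0],[-0.0306,-0.032,0],0.085],[[0,0,0],[-0.0306,-0.032,0],0.085],[[0,0,0],[-0.0306,-0.032,0],0.085],[[0,0,0],[0,0,0],0.085],[[0,0,0],[0,0,0.035],0.085],[[0,0,0],[0,0,0.02],0.085],[[0,0,0],[0,0,0],0.085]]'

```text
time_s: 11.48
tcp_pos: [0.4186, -0.0624, 0.0553]
eef_rot: [-3.141, 0.002, 0.048]
ft_force: [-0.5, 0.4, 0.2]
opening: 0.0849
grip_force: 0.0
```

```bash
python3 -c "
from h import *
go(.4196,-.0623,.006,.049)"
```

```text
at [ 0.4186 -0.0624  0.0553] [-3.141e+00  2.000e-03  4.800e-02] turn -0.001 shift [ 0.001  -0.0001  0.0493]
```

arm_command --commands '[[[0,0,0],[0,0,0.025],0.085],[[0,0,0],[0,0,0.016],0.085],[[0,0,0],[0,0,0.007],0.085],[[0,0,0],[0,0,0],0.02],[[0,0,0],[0,0,0],0.02],[[0,0,0],[0,0,0],0.02],[[0,0,0],[0,0,0],0.02],[[0,0,0],[0,0,0],0.02],[[0,0,0],[0,0,-0.02],0.02],[[0,0,0],[0,0,-0.03],0.02],[[0,0,0],[0,0,-0.01],0.02],[[0,0,0.061],[0,0,0],0.02]]'

```text
time_s: 12.98
tcp_pos: [0.4191, -0.0624, 0.0685]
eef_rot: [3.141, -0.001, -0.014]
ft_force: [0.1, 0.2, -4.6]
opening: 0.039
grip_force: 62.0
```

```bash
python3 -c "
from h import *
go(.5785,-.1347,.0675,-.0124)"
```

```text
at [ 0.4191 -0.0624  0.0685] [ 3.141e+00 -1.000e-03 -1.400e-02] turn -0.001 shift [0.1603 0.0704 0.001 ]
```

arm_command --commands '[[[0,0,0],[0.04,0.0175,0],0.02],[[0,0,0],[0.04,0.0175,0],0.02],[[0,0,0],[0.04,0.0175,0],0.02],[[0,0,0],[0.04,0.0175,0],0.02],[[0,0,0],[0,0,0],0.02],[[0,0,0],[0,0,0.025],0.02],[[0,0,0],[0,0,0.015],0.02],[[0,0,0],[0,0,0.0075],0.02],[[0,0,0],[0,0,0],0.02],[[0,0,0],[0,0,0],0.065],[[0,0,0],[0,0,0],0.065],[[0,0,0],[0,0,0],0.065]]'

```text
time_s: 14.48
tcp_pos: [0.5787, -0.1344, 0.0212]
eef_rot: [3.141, -0.001, -0.012]
ft_force: [0.5, 0.1, -0.3]
opening: 0.0651
grip_force: 0.0
```

arm_command --commands '[[[0,0,0],[0,0,-0.03],0.065],[[0,0,0],[0,0,-0.05],0.065],[[0,0,0],[0,0,-0.05],0.02],[[0,0,0],[0,0,-0.01],0]]'

```text
time_s: 14.98
tcp_pos: [0.5815, -0.1354, 0.1661]
eef_rot: [3.138, -0.009, -0.012]
ft_force: [1.5, -0.4, 0.4]
opening: 0.0291
grip_force: 0.0
```

```bash
python3 - <<'E'
from h import *
np.set_printoptions(suppress=True)
p,d=env.grab_frame("top");P=cloud("top",d)
for b in blobs(P,.045,.058,(.5,.65),(-.4,0)):print("placed",*b)
for b in blobs(P,.055,.08,(.48,.66),(.05,.5)):print("slab",*b)
m=(P[...,2]>.055)&(P[...,2]<.08)&(P[...,1]>.05)&(P[...,1]<.4)&(P[...,0]>.45)&(P[...,0]<.66)
hsv=cv2.cvtColor(p,cv2.COLOR_RGB2HSV)
y=(hsv[...,0]>10)&(hsv[...,0]<35)&(hsv[...,1]>80)
q=rect(P,y&m,.055,.08);print("sheet",q)
# slab +y direction and sheet's +y end
a=1.4645;u=np.array([np.cos(a),np.sin(a)]);S=np.array([.5868,.2114])
t=(P[y&m][:,:2]-S)@u;print("sheet along slab",np.percentile(t,[0,1,99,100]));X=(P[y&m][:,:2]-S)@[u[1],-u[0]];print(np.percentile(X,[1,99]))
g=S+u*.12;print(g);go(g[0],g[1],.12,a-np.pi/2)
E
```

```text
placed [ 0.5664 -0.3023] [  0.5741  -0.3022   0.1      0.0347  -0.1752   0.0519 264.    ]
placed [ 0.5451 -0.1369] [  0.5482  -0.1369   0.0419   0.0332  -0.0483   0.0517 139.    ]
placed [ 0.5439 -0.2133] [ 0.5431 -0.2129  0.0385  0.026   1.1851  0.0518 99.    ]
slab [0.5867 0.2102] [   0.5868    0.2112    0.2794    0.1195    1.4641    0.0634 3596.    ]
sheet [  0.5808   0.1936   0.2167   0.0491   1.4857   0.0653 609.    ]
sheet along slab [-0.12824736 -0.12656734  0.08586519  0.08967622]
[-0.0295635   0.03288848]
[0.59953155 0.3307227 ]
at [ 0.5808 -0.1351  0.1652] [ 3.139 -0.007 -0.012] turn 0.094 shift [-0.0308 -0.4652  0.0452]
```

arm_command --commands '[[[0,0,-0.164],[0,0,0],0],[[0,0,-0.164],[0,0,0],0],[[0,0,-0.164],[0,0,0],0],[[0,0,-0.164],[0,0,0],0],[[0,0,-0.164],[0,0,0],0],[[0,0,-0.164],[0,0,0],0],[[0,0,-0.164],[0,0,0],0],[[0,0,-0.164],[0,0,0],0],[[0,0,-0.164],[0,0,0],0],[[0,0,0],[0,0,0],0]]'

```text
time_s: 16.27
tcp_pos: [0.5769, -0.1337, 0.1586]
eef_rot: [-3.138, -0.001, 1.462]
ft_force: [0.0, -0.5, -0.6]
opening: 0.0
grip_force: 0.0
```

```bash
sed -i 's/w=(s\["eef_rot"\]\[2\]-yaw+np.pi\/2)%np.pi-np.pi\/2/w=s["eef_rot"][2]-yaw/' h.py; python3 - <<'E'
from h import *
a=1.4645;u=np.array([np.cos(a),np.sin(a)]);S=np.array([.5868,.2114])
g=S+u*.118;go(g[0],g[1],.12,a)
E
```

```text
at [ 0.5769 -0.1337  0.1586] [-3.138e+00 -1.000e-03  1.462e+00] turn -0.003 shift [ 0.4623 -0.0268  0.0386]
```

arm_command --commands '[[[0,0,-0.003],[0.0462,-0.0027,0],0],[[0,0,0],[0.0462,-0.0027,0],0],[[0,0,0],[0.0462,-0.0027,0],0],[[0,0,0],[0.0462,-0.0027,0],0],[[0,0,0],[0.0462,-0.0027,0],0],[[0,0,0],[0.0462,-0.0027,0],0],[[0,0,0],[0.0462,-0.0027,0],0],[[0,0,0],[0.0462,-0.0027,0],0],[[0,0,0],[0.0462,-0.0027,0],0],[[0,0,0],[0.0462,-0.0027,0],0],[[0,0,0],[0,0,0.039],0],[[0,0,0],[0,0,0],0]]'

```text
time_s: 17.77
tcp_pos: [0.5953, 0.3271, 0.1161]
eef_rot: [-3.132, 0.005, 1.466]
ft_force: [-0.2, -0.8, -0.0]
opening: -0.0001
grip_force: 0.0
```

```bash
python3 - <<'E'
from h import *
np.set_printoptions(suppress=True)
a=1.4645;u=np.array([np.cos(a),np.sin(a)]);S=np.array([.5868,.2114])
g=S+u*.118;go(g[0],g[1],.063,a)
p,d=env.grab_frame("top");P=cloud("top",d)
for b in blobs(P,.045,.058,(.5,.65),(-.4,0)):print("placed",*b)
for b in blobs(P,.02,.033,(.3,.53),(-.45,.5)):print("thin",*b)
cv2.imwrite("pics/top2.png",cv2.resize(p[140:300,80:400],None,fx=2.4,fy=2.4)[:,:,::-1])
E
```

```text
at [0.5953 0.3271 0.1161] [-3.132  0.005  1.466] turn 0.001 shift [0.0021 0.0038 0.0531]
placed [ 0.5771 -0.1355] [  0.5773  -0.1355   0.0993   0.0366  -0.0165   0.0519 424.    ]
placed [ 0.5786 -0.2163] [  0.5785  -0.2165   0.0966   0.0393   0.0049   0.0514 406.    ]
placed [ 0.5742 -0.2962] [  0.5737  -0.296    0.0992   0.0413  -0.0267   0.0516 431.    ]
thin [0.4168 0.2853] [  0.4167   0.2854   0.0896   0.0291  -0.2062   0.0273 285.    ]
thin [0.4189 0.057 ] [  0.4205   0.0566   0.0862   0.0244   0.0005   0.0272 252.    ]
```

View pics/top2.png

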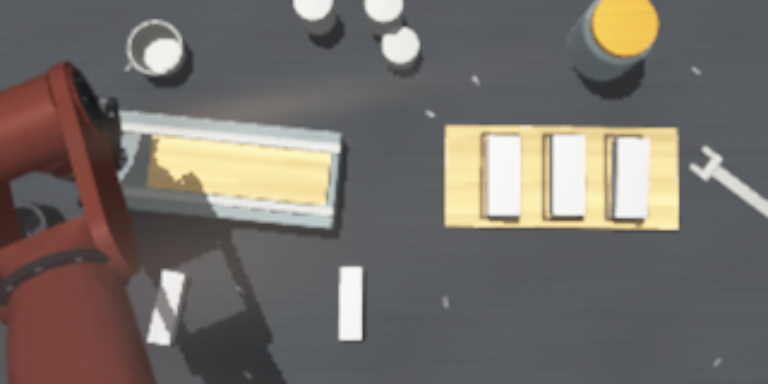

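The crop shows all three bars inside their outlines, at (502,175), (567,175) and (630,178). The sheet is still in the channel, ending at (330,180). Now I'll lower the shut fingers behind it.

arm_command --commands '[[[0,0,0],[0.003,0.004,0.02],0],[[0,0,0],[0,0,0.02],0],[[0,0,0],[0,0,0.006],0],[[0,0,0],[0,0,0],0],[[0,0,0],[0,0,0],0]]'

```text
time_s: 18.45
tcp_pos: [0.6043, 0.3308, 0.0765]
eef_rot: [3.14, -0.001, 1.467]
ft_force: [0.4, 0.3, -0.7]
opening: 0.0
grip_force: 0.0
```

```bash
python3 - <<'E'
from h import *
a=1.4645;u=np.array([np.cos(a),np.sin(a)]);S=np.array([.5868,.2114])
g=S+u*.118;go(g[0],g[1],.062,a); print(env.read_state()["ft_force"])
E
```

```text
at [0.6043 0.3308 0.0765] [ 3.140e+00 -1.000e-03  1.467e+00] turn 0.002 shift [-0.0026 -0.0047  0.0145]
[ 0.40998983  0.30458391 -0.74333586]
```

arm_command --commands '[[[0,0,0],[-0.002,-0.0045,0.006],0],[[0,0,0],[0,0,0.0065],0],[[0,0,0],[0,0,0],0],[[0,0,0],[0,0,0],0],[[0,0,0],[0,0,0],0]]'

```text
time_s: 19.08
tcp_pos: [0.5993, 0.3293, 0.0636]
eef_rot: [3.141, -0.0, 1.467]
ft_force: [0.5, 0.5, 0.1]
opening: -0.0001
grip_force: 0.0
```

arm_command --commands '[[[0,0,0],[-0.004,0,0.0015],0],[[0,0,0],[-0.012,0,0],0],[[0,0,0],[-0.012,0,0],0],[[0,0,0],[-0.01,0,0],0],[[0,0,0],[-0.01,0,0],0],[[0,0,0],[-0.01,0,0],0],[[0,0,0],[-0.01,0,0],0],[[0,0,0],[-0.01,0,0],0],[[0,0,0],[0,0,0],0],[[0,0,0],[0,0,0],0]]'

```text
time_s: 20.32
tcp_pos: [0.591, 0.2516, 0.0619]
eef_rot: [3.141, -0.0, 1.467]
ft_force: [-0.9, -0.3, 0.2]
opening: 0.0003
grip_force: 0.0
```

```bash
cat >> h.py <<'E'
A=1.4645;U=np.array([np.cos(A),np.sin(A)]);S=np.array([.5868,.2114])
def sheet():
    p,d=env.grab_frame("top");P=cloud("top",d)
    hsv=cv2.cvtColor(p,cv2.COLOR_RGB2HSV)
    m=(hsv[...,0]>10)&(hsv[...,0]<35)&(hsv[...,1]>80)&(P[...,2]>.055)&(P[...,2]<.08)&(P[...,1]>-.08)&(P[...,1]<.4)&(P[...,0]>.45)&(P[...,0]<.66)
    r=P[m][:,:2]-S;print("sheet along slab",np.round(np.percentile(r@U,[0,1,99,100]),4),"across",np.round(np.percentile(r@[U[1],-U[0]],[1,99]),4),rect(P,m,.055,.08))
    print("tcp along",(env.read_state()["tcp_pos"][:2]-S)@U);return p,P
E
python3 - <<'E'
from h import *
np.set_printoptions(suppress=True)
p,P=sheet();go(.6,.2,.062,A);print(env.read_state()["ft_force"])
E
```

```text
sheet along slab [-0.1945 -0.1926  0.023   0.0254] across [-0.0295  0.0321] [  0.5753   0.1278   0.2207   0.0593   1.4183   0.0651 782.    ]
tcp along 0.04065623468061234
at [0.5911 0.2518 0.0619] [ 3.141 -0.     1.467] turn 0.002 shift [-0.0506  0.0144 -0.0001]
[-0.19115089 -0.53091642  0.15022041]
```

arm_command --commands '[[[0,0,0],[-0.007,0,0],0],[[0,0,0],[-0.007,0,0],0],[[0,0,0],[-0.007,0,0],0],[[0,0,0],[-0.008,0,0],0],[[0,0,0],[0,0,0],0],[[0,0,0],[0,0,0],0],[[0,0,0],[0.015,0,0],0],[[0,0,0],[0,0,-0.05],0],[[0,0,0],[0,0,-0.05],0],[[0,0,0],[0,0,-0.01],0.03],[[0,0,0],[0,0,0],0.085],[[0,0,0],[0,0,0],0.085]]'

```text
time_s: 21.88
tcp_pos: [0.588, 0.2377, 0.1695]
eef_rot: [-3.138, 0.001, 1.467]
ft_force: [0.6, -0.6, -0.7]
opening: 0.0545
grip_force: 0.0
```

```bash
python3 - <<'E'
from h import *
np.set_printoptions(suppress=True)
p,P=sheet();g=S+U*-.16;print(g);go(g[0],g[1],.12,A)
cv2.imwrite("pics/w3.png",env.grab_frame("side")[0][:,:,::-1])
E
```

```text
sheet along slab [-0.2229 -0.2212 -0.0048 -0.0027] across [-0.0297  0.0287] [  0.5724   0.0994   0.2202   0.0569   1.4384   0.0652 644.    ]
tcp along 0.026049727439850137
[0.5698246  0.05230306]
at [0.5878 0.2375 0.1692] [-3.137  0.002  1.467] turn 0.003 shift [-0.186   0.0017  0.0492]
```

arm_command --commands '[[[0,0,0.003],[-0.0467,0.0005,0],0.085],[[0,0,0],[-0.0467,0.0005,0],0.085],[[0,0,0],[-0.0467,0.0005,0],0.085],[[0,0,0],[-0.0467,0.0005,0],0.085],[[0,0,0],[0,0,0.05],0.085],[[0,0,0],[0,0,0],0.085],[[0,0,0],[0,0,0],0.085],[[0,0,0],[0,0,0],0.085]]'

```text
time_s: 22.98
tcp_pos: [0.5731, 0.0523, 0.1236]
eef_rot: [3.139, -0.0, 1.465]
ft_force: [0.3, 0.2, -0.4]
opening: 0.0852
grip_force: 0.0
```

```bash
python3 - <<'E'
from h import *
np.set_printoptions(suppress=True)
g=S+U*-.161;go(g[0],g[1],.042,A);print(env.read_state()["opening"])
p,d=env.grab_frame("wrist");cv2.imwrite("pics/w4.png",p[:,:,::-1])
P=cloud("wrist",d);hsv=cv2.cvtColor(p,cv2.COLOR_RGB2HSV)
m=(hsv[...,0]>10)&(hsv[...,0]<35)&(hsv[...,1]>80)&(P[...,2]>.055)&(P[...,2]<.08)
r=P[m][:,:2]-S;print(np.percentile(r@U,[1,99]),np.percentile(r@[U[1],-U[0]],[1,99]),np.median(P[m][:,2]),rect(P,m,.055,.08))
E
```

```text
at [0.5731 0.0523 0.1236] [ 3.139 -0.     1.465] turn 0.0 shift [-0.0013 -0.0033  0.0816]
0.08519037561195078
[-0.21733881 -0.0173178 ] [-0.02924125  0.0334463 ] 0.06685577134761508 [    0.5769     0.0933     0.2058     0.0658     1.47       0.0669
 22934.    ]
```

View pics/w4.png

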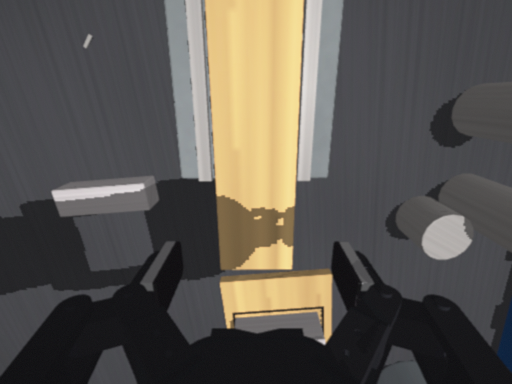

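The wrist view shows the overhanging sheet (rows 180–270, columns 215–295) midway between the open fingers at (160,270) and (345,270). The slab edge is at row 180, clear of the fingers. Descend and pinch.

arm_command --commands '[[[0,0,-0.004],[-0.001,-0.0015,0.03],0.085],[[0,0,0],[0,0,0.03],0.085],[[0,0,0],[0,0,0.0215],0.085],[[0,0,0],[0,0,0],0.085],[[0,0,0],[0,0,0],0.085],[[0,0,0],[0,0,0],0.04],[[0,0,0],[0,0,0],0.04],[[0,0,0],[0,0,0],0.04],[[0,0,0],[0,0,0],0.04],[[0,0,0],[0,0,0],0.04]]' --force 50

```text
time_s: 24.28
tcp_pos: [0.5715, 0.0509, 0.0421]
eef_rot: [3.139, -0.0, 1.468]
ft_force: [-1.3, 0.1, 5.8]
opening: 0.0628
grip_force: 53.4
```

```bash
python3 - <<'E'
from h import *
np.set_printoptions(suppress=True)
p,P=sheet();go(.57,.05,.042,A)
E
```

```text
sheet along slab [-0.2016 -0.201  -0.006  -0.0057] across [-0.0297  0.0303] [  0.5722   0.1084   0.195    0.0516   1.4548   0.067  171.    ]
tcp along -0.16121182317545388
at [0.5715 0.0509 0.0421] [ 3.139 -0.     1.468] turn 0.003 shift [-0.0011 -0.0014  0.0001]
```

arm_command --commands '[[[0,0,0],[0,0,-0.01],0.04],[[0,0,0],[0,0,-0.02],0.04],[[0,0,0],[0,0,-0.03],0.04],[[0,0,0],[0,0,-0.03],0.04],[[0,0,0],[0,0,-0.02],0.04],[[0,0,0],[0,0,0],0.04],[[0,0,0],[0,0,0],0.04]]' --force 80

```text
time_s: 25.2
tcp_pos: [0.5692, 0.0509, 0.1493]
eef_rot: [-3.14, 0.0, 1.468]
ft_force: [-0.6, -0.1, -1.3]
opening: 0.0617
grip_force: 86.8
```

```bash
python3 - <<'E'
from h import *
np.set_printoptions(suppress=True)
def view(n,f):
    p,d=env.grab_frame(n);P=cloud(n,d);hsv=cv2.cvtColor(p,cv2.COLOR_RGB2HSV)
    m=(hsv[...,0]>10)&(hsv[...,0]<35)&(hsv[...,1]>80)&(P[...,2]>.12)&(P[...,2]<.24)&(P[...,1]>-.1)&(P[...,1]<.3)&(P[...,0]>.4)&(P[...,0]<.7)
    q=P[m];print(n,len(q),np.linalg.lstsq(np.c_[q[:,:2]-[.57,.1],np.ones(len(q))],q[:,2],rcond=None)[0],rect(P,m,.12,.24));cv2.imwrite(f,p[:,:,::-1])
view("top","pics/t5.png");view("side","pics/s5.png");view("wrist","pics/w5.png")
go(.5785-.042*.0124,-.2147-.042,.15,1.56)
E
```

```text
top 231 [-0.00461344 -0.01306657  0.1725245 ] [  0.5686   0.1103   0.1948   0.0492   1.4445   0.1716 197.    ]
side 0 [0. 0. 0.] None
wrist 45201 [-0.00437899 -0.00470225  0.17263491] [    0.5738     0.0855     0.1704     0.0674     1.467      0.1724
 45186.    ]
at [0.5688 0.0509 0.1486] [-3.138  0.     1.468] turn -0.092 shift [-0.3075  0.0125 -0.0014]
```

View pics/s5.png

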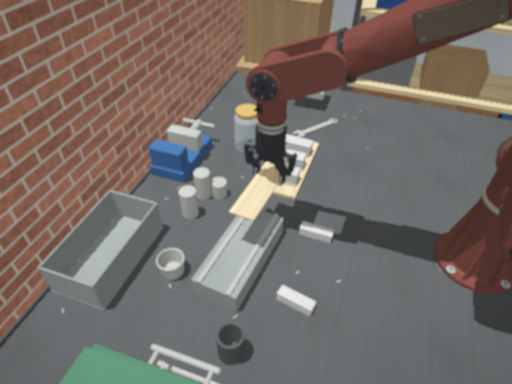

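arm_command --commands '[[[0,0,-0.046],[0,0,0],0.04],[[0,0,-0.045],[0,0,0],0.04],[[0,0,0],[-0.0384,0.0016,0],0.04],[[0,0,0],[-0.0384,0.0016,0],0.04],[[0,0,0],[-0.0384,0.0016,0],0.04],[[0,0,0],[-0.0384,0.0016,0],0.04],[[0,0,0],[-0.0384,0.0016,0],0.04],[[0,0,0],[-0.0384,0.0016,0],0.04],[[0,0,0],[-0.0384,0.0016,0],0.04],[[0,0,0],[-0.0384,0.0016,0],0.04],[[0,0,0],[0,0,0],0.04],[[0,0,0],[0,0,0],0.04]]'

```text
time_s: 26.85
tcp_pos: [0.5785, -0.2559, 0.1491]
eef_rot: [-3.14, -0.002, 1.558]
ft_force: [0.1, 0.3, -0.3]
opening: 0.0617
grip_force: 86.8
```

```bash
python3 - <<'E'
from h import *
np.set_printoptions(suppress=True)
p,d=env.grab_frame("wrist");P=cloud("wrist",d);hsv=cv2.cvtColor(p,cv2.COLOR_RGB2HSV)
m=(hsv[...,0]>10)&(hsv[...,0]<35)&(hsv[...,1]>80)&(P[...,2]>.12)&(P[...,2]<.24)
print(rect(P,m,.12,.24),P[m][:,1].max());cv2.imwrite("pics/w6.png",p[:,:,::-1])
p,d=env.grab_frame("top");P=cloud("top",d);m=(P[...,2]>.16)&(P[...,2]<.18)&(P[...,1]>-.3)&(P[...,1]<0)&(P[...,0]>.4)&(P[...,0]<.65)
print(rect(P,m,.16,.18),P[m][:,1].max())
go(.5785-.042*.0124,-.2147-.042,.035,1.5584)
E
```

```text
[    0.648     -0.221      0.2023     0.17      -0.0114     0.1731
 49962.    ] -0.13507146693023833
[   0.5797   -0.1724    0.1496    0.0633    1.5678    0.1721 1200.    ] -0.09746703515363975
at [ 0.5788 -0.2552  0.1495] [-3.14  -0.001  1.56 ] turn 0.001 shift [-0.0015 -0.0008  0.1145]
```

View pics/w6.png

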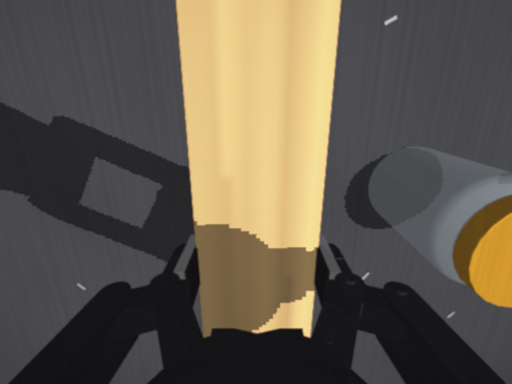

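The wrist view shows the sheet held level and straight between the fingers (columns 195–320), with the jar well clear at (450,240). Lower it.

arm_command --commands '[[[0,0,0],[0,-0.0005,0.03],0.04],[[0,0,0],[0,0,0.03],0.04],[[0,0,0],[0,0,0.025],0.04],[[0,0,0],[0,0,0.015],0.04],[[0,0,0],[0,0,0.008],0.04],[[0,0,0],[0,0,0.004],0.04],[[0,0,0],[0,0,0],0.04],[[0,0,0],[0,0,0],0.04]]'

```text
time_s: 27.95
tcp_pos: [0.5794, -0.2569, 0.0393]
eef_rot: [3.14, 0.001, 1.559]
ft_force: [0.5, -0.2, 0.2]
opening: 0.0621
grip_force: 86.8
```

arm_command --commands '[[[0,0,0],[0,0,0.002],0.04],[[0,0,0],[0,0,0.002],0.04],[[0,0,0],[0,0,0],0.04],[[0,0,0],[0,0,0],0.085],[[0,0,0],[0,0,0],0.085],[[0,0,0],[0,0,0],0.085],[[0,0,0],[0,0,0],0.085],[[0,0,0],[0,0,-0.02],0.085],[[0,0,0],[0,0,-0.04],0.085],[[0,0,0],[0,0,-0.05],0.085],[[0,0,0],[0,0,0],0.085]]' --force 50

```text
time_s: 29.32
tcp_pos: [0.5831, -0.259, 0.1525]
eef_rot: [3.129, 0.007, 1.559]
ft_force: [0.7, -0.5, 0.2]
opening: 0.085
grip_force: 0.0
```

```bash
python3 - <<'E'
from h import *
go(.4195,.0566,.14,0)
E
```

```text
at [ 0.5831 -0.259   0.1525] [3.129 0.007 1.559] turn 1.559 shift [-0.1636 -0.3156  0.0125]
```

arm_command --commands '[[[0,0,0.173],[0,0,0],0.085],[[0,0,0.173],[0,0,0],0.085],[[0,0,0.173],[0,0,0],0.085],[[0,0,0.173],[0,0,0],0.085],[[0,0,0.173],[0,0,0],0.085],[[0,0,0.173],[0,0,0],0.085],[[0,0,0.173],[0,0,0],0.085],[[0,0,0.173],[0,0,0],0.085],[[0,0,0.173],[0,0,0],0.085]]'

```text
time_s: 30.45
tcp_pos: [0.5784, -0.2563, 0.1444]
eef_rot: [-3.141, 0.0, -0.004]
ft_force: [0.2, -0.1, 0.3]
opening: 0.0847
grip_force: 0.0
```

arm_command --commands '[[[0,0,0],[-0.0234,-0.0451,0],0.085],[[0,0,0],[-0.0234,-0.0451,0],0.085],[[0,0,0],[-0.0234,-0.0451,0],0.085],[[0,0,0],[-0.0234,-0.0451,0],0.085],[[0,0,0],[-0.0234,-0.0451,0],0.085],[[0,0,0],[-0.0234,-0.0451,0],0.085],[[0,0,0],[-0.0234,-0.0451,0],0.085],[[0,0,0],[0,0,0],0.085],[[0,0,0],[0,0,0],0.085]]'

```text
time_s: 31.58
tcp_pos: [0.4147, 0.0588, 0.1447]
eef_rot: [3.141, -0.001, 0.003]
ft_force: [0.7, -0.1, 0.1]
opening: 0.0848
grip_force: 0.0
```

```bash
cat >> h.py <<'E'
def check(f=None):
    p,d=env.grab_frame("top");P=cloud("top",d)
    for nm,a in dict(thin=(.02,.033,(.3,.53),(-.45,.5)),sheettop=(.055,.063,(.48,.68),(-.45,.0)),thinOn=(.08,.092,(.48,.68),(-.45,0)),bars=(.045,.054,(.5,.65),(-.4,0)),board=(.008,.018,(.48,.7),(-.45,.0))).items():
        for b in blobs(P,*a,amin=20):print(nm,*b)
    if f:cv2.imwrite(f,cv2.resize(p[140:300,80:400],None,fx=2.4,fy=2.4)[:,:,::-1])
E
python3 - <<'E'
from h import *
np.set_printoptions(suppress=True)
check("pics/t7.png");go(.4195,.0566,.006,0)
p,d=env.grab_frame("wrist");P=cloud("wrist",d);print([b for b in blobs(P,.02,.033,(.3,.53),(-.05,.2))])
E
```

```text
thin [0.4166 0.2853] [  0.4168   0.2857   0.089    0.0286  -0.1997   0.0269 293.    ]
thin [0.4522 0.0545] [ 0.4515  0.0551  0.0272  0.0241  1.5641  0.027  80.    ]
sheettop [ 0.5804 -0.2018] [  0.5793  -0.2141   0.195    0.063    1.5675   0.0581 792.    ]
sheettop [ 0.5961 -0.1094] [ 0.596  -0.1099  0.0153  0.012  -1.5387  0.058  24.    ]
sheettop [ 0.573  -0.1057] None
sheettop [ 0.5642 -0.3013] [ 0.5638 -0.3012  0.04    0.021   0.532   0.0578 84.    ]
sheettop [ 0.5553 -0.2761] [ 0.5551 -0.276   0.0148  0.0098 -0.0181  0.058  20.    ]
bars [ 0.5367 -0.1332] [ 0.5367 -0.1334  0.0179  0.0095 -0.0389  0.0519 23.    ]
bars [ 0.5369 -0.2213] [ 0.5378 -0.2202  0.0175  0.0125 -0.838   0.0504 26.    ]
bars [ 0.5364 -0.2838] [ 0.5364 -0.2845  0.0178  0.0088  0.2947  0.0505 20.    ]
board [ 0.6391 -0.1358] [ 0.6388 -0.1361  0.0219  0.0101 -1.5081  0.0111 26.    ]
board [ 0.6313 -0.1811] [ 0.6326 -0.1807  0.0309  0.0281 -0.6682  0.0122 72.    ]
board [ 0.6388 -0.2153] [ 0.6382 -0.2148  0.0191  0.0095  1.55    0.0127 22.    ]
board [ 0.6273 -0.2643] [ 0.6269 -0.2625  0.0378  0.0261  1.3509  0.0121 74.    ]
board [ 0.571  -0.0845] [  0.5784  -0.0904   0.1232   0.0496  -0.0097   0.0118 408.    ]
board [ 0.5889 -0.3444] [  0.581   -0.337    0.1176   0.0532  -0.0239   0.012  315.    ]
board [ 0.6245 -0.1109] None
board [ 0.5306 -0.1809] [  0.5318  -0.1818   0.0494   0.0307   1.563    0.0122 101.    ]
board [ 0.5289 -0.256 ] [  0.5299  -0.2548   0.0404   0.0338   1.5671   0.0121 115.    ]
board [ 0.5185 -0.3373] [ 0.5189 -0.3378  0.0154  0.011   0.7903  0.0122 22.    ]
board [ 0.5178 -0.3039] [ 0.5173 -0.3034  0.0327  0.0093  1.5636  0.0127 38.    ]
at [0.415  0.0584 0.1447] [ 3.141 -0.001  0.001] turn 0.001 shift [0.0045 0.0018 0.1387]
[(array([0.4257, 0.0586]), array([   0.4228,    0.0583,    0.0894,    0.028 ,   -0.0165,    0.0287,
       2316.    ]))]
```

View pics/t7.png

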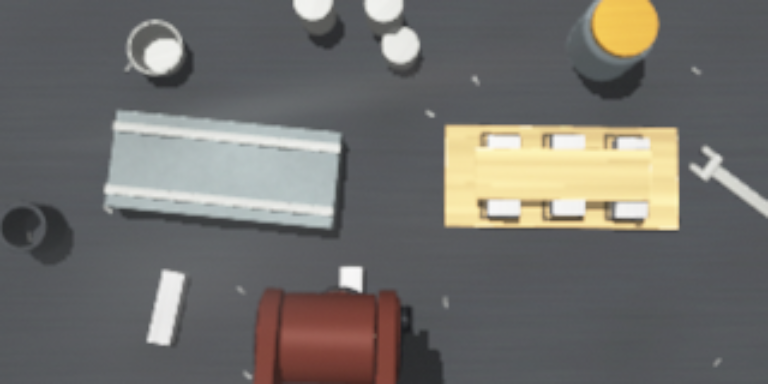

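The sheet lies flat and centred on the three bars (columns 478–651 against the board's 446–679), and the bystanders are where they were. Next is the near thin bar.

arm_command --commands '[[[0,0,0.01],[0.006,0.001,0.05],0.085],[[0,0,0],[0,0,0.05],0.085],[[0,0,0],[0,0,0.03],0.085],[[0,0,0],[0,0,0.009],0.085],[[0,0,0],[0,0,0],0.085],[[0,0,0],[0,0,0],0.01],[[0,0,0],[0,0,0],0.01],[[0,0,0],[0,0,0],0.01],[[0,0,0],[0,0,0],0.01],[[0,0,0],[0,0,0],0.01],[[0,0,0],[0,0,0],0.01],[[0,0,0],[0,0,0],0.01]]'

```text
time_s: 33.17
tcp_pos: [0.4214, 0.058, 0.0063]
eef_rot: [3.142, -0.002, -0.008]
ft_force: [-0.7, 0.1, 6.5]
opening: 0.0268
grip_force: 51.8
```

arm_command --commands '[[[0,0,0],[0,0,-0.02],0.01],[[0,0,0],[0,0,-0.04],0.01],[[0,0,0],[0,0,-0.05],0.01],[[0,0,0],[0,0,-0.01],0.01],[[0,0,0],[0,0,0],0.01],[[0,0,0],[0,0,0],0.01]]'

```text
time_s: 33.92
tcp_pos: [0.4182, 0.058, 0.123]
eef_rot: [-3.141, 0.005, -0.008]
ft_force: [0.1, 0.0, -3.1]
opening: 0.027
grip_force: 50.8
```

```bash
python3 -c "
from h import *
go(.579,-.1352,.125,-.0124)"
```

```text
at [0.4182 0.058  0.123 ] [-3.141  0.005 -0.008] turn 0.004 shift [ 0.1632  0.1912 -0.002 ]
```

arm_command --commands '[[[0,0,0],[0.0323,0.0382,0],0.01],[[0,0,0],[0.0323,0.0382,0],0.01],[[0,0,0],[0.0323,0.0382,0],0.01],[[0,0,0],[0.0323,0.0382,0],0.01],[[0,0,0],[0.0323,0.0382,0],0.01],[[0,0,0],[0,0,0.02],0.01],[[0,0,0],[0,0,0.01],0.01],[[0,0,0],[0,0,0.01],0.01],[[0,0,0],[0,0,0],0.01],[[0,0,0],[0,0,0],0.01],[[0,0,0],[0,0,0],0.01]]'

```text
time_s: 35.3
tcp_pos: [0.5809, -0.1343, 0.0863]
eef_rot: [3.141, -0.002, -0.008]
ft_force: [-0.3, 0.4, -2.7]
opening: 0.027
grip_force: 50.8
```

```bash
python3 -c "
from h import *
go(.579,-.1352,.0655,-.0124)"
```

```text
at [ 0.5809 -0.1343  0.0863] [ 3.141e+00 -2.000e-03 -8.000e-03] turn 0.005 shift [-0.0019  0.0009  0.0208]
```

arm_command --commands '[[[0,0,0.005],[-0.002,0.001,0.01],0.01],[[0,0,0],[0,0,0.007],0.01],[[0,0,0],[0,0,0.003],0.01],[[0,0,0],[0,0,0],0.01],[[0,0,0],[0,0,0],0.01],[[0,0,0],[0,0,0],0.05],[[0,0,0],[0,0,0],0.05],[[0,0,0],[0,0,0],0.05],[[0,0,0],[0,0,-0.03],0.05],[[0,0,0],[0,0,-0.05],0.085],[[0,0,0],[0,0,0],0.085],[[0,0,0],[0,0,0],0.085]]'

```text
time_s: 36.8
tcp_pos: [0.5782, -0.1353, 0.1455]
eef_rot: [3.141, -0.0, -0.013]
ft_force: [0.3, -1.1, 0.3]
opening: 0.0846
grip_force: 0.0
```

```bash
python3 - <<'E'
from h import *
np.set_printoptions(suppress=True)
p,d=env.grab_frame("top");P=cloud("top",d)
for b in blobs(P,.02,.033,(.3,.53),(-.45,.5)):print("thin",*b)
go(.4168,.2855,.145,-.2)
E
```

```text
thin [0.4162 0.2853] [  0.417    0.2855   0.0892   0.0283  -0.2022   0.0271 285.    ]
at [ 0.5774 -0.1351  0.1443] [-3.141  0.002 -0.013] turn 0.187 shift [-0.2409 -0.3803 -0.0007]
```

arm_command --commands '[[[0,0,0.094],[0,0,0],0.085],[[0,0,0.094],[0,0,0],0.085],[[0,0,0],[-0.0268,-0.0423,0],0.085],[[0,0,0],[-0.0268,-0.0423,0],0.085],[[0,0,0],[-0.0268,-0.0423,0],0.085],[[0,0,0],[-0.0268,-0.0423,0],0.085],[[0,0,0],[-0.0268,-0.0423,0],0.085],[[0,0,0],[-0.0268,-0.0423,0],0.085],[[0,0,0],[-0.0268,-0.0423,0],0.085],[[0,0,0],[-0.0268,-0.0423,0],0.085],[[0,0,0],[-0.0268,-0.0423,0],0.085],[[0,0,0],[0,0,0],0.085]]'

```text
time_s: 38.35
tcp_pos: [0.4153, 0.2878, 0.1435]
eef_rot: [3.14, 0.003, -0.196]
ft_force: [-0.0, 0.3, 0.6]
opening: 0.0851
grip_force: 0.0
```

arm_command --commands '[[[0,0,0],[0,0,0],0.085],[[0,0,0],[0,0,0],0.085]]'

```text
time_s: 38.6
tcp_pos: [0.418, 0.2846, 0.1446]
eef_rot: [3.14, 0.001, -0.203]
ft_force: [-0.0, 0.0, 0.9]
opening: 0.0852
grip_force: 0.0
```

```bash
python3 - <<'E'
from h import *
np.set_printoptions(suppress=True)
p,d=env.grab_frame("wrist");P=cloud("wrist",d);b=blobs(P,.02,.033,(.3,.53),(.15,.4))
print(b);go(.4168,.2855,.006,-.2)
check("pics/t8.png")
E
```

```text
[(array([0.4212, 0.2882]), array([   0.4186,    0.2887,    0.0901,    0.028 ,   -0.2051,    0.0289,
       2243.    ]))]
at [0.4182 0.2846 0.1448] [ 3.141  0.001 -0.203] turn -0.003 shift [-0.0016 -0.0006  0.1388]
thin [0.4381 0.2807] [  0.4381   0.2813   0.0467   0.028   -0.1602   0.027  145.    ]
sheettop [ 0.5987 -0.1121] [ 0.5977 -0.1111  0.0209  0.0123 -0.0138  0.0581 30.    ]
sheettop [ 0.5861 -0.1687] [ 0.5883 -0.168   0.0452  0.024  -0.0362  0.0583 96.    ]
sheettop [ 0.5915 -0.2336] [  0.5887  -0.2301   0.096    0.0424   1.5136   0.0582 234.    ]
sheettop [ 0.5628 -0.3038] [ 0.564  -0.3044  0.0336  0.0269  0.105   0.0584 74.    ]
sheettop [ 0.5607 -0.2041] [ 0.5593 -0.2039  0.0353  0.0266  1.3281  0.0583 74.    ]
sheettop [ 0.5541 -0.2438] [ 0.5541 -0.2444  0.0254  0.0102 -1.2591  0.0578 29.    ]
thinOn [ 0.5777 -0.1365] [  0.5794  -0.1362   0.0883   0.0271  -0.0152   0.0854 287.    ]
bars [ 0.5322 -0.2954] [ 0.5327 -0.2968  0.0314  0.0157  1.4023  0.051  48.    ]
board [ 0.58   -0.0871] [  0.5803  -0.0996   0.127    0.0681  -0.0101   0.0116 403.    ]
board [ 0.6333 -0.1871] [  0.6306  -0.1916   0.0591   0.0254   1.5669   0.0124 116.    ]
board [ 0.6305 -0.2679] [  0.6279  -0.2689   0.0776   0.0275   1.51     0.0126 126.    ]
board [ 0.6045 -0.3467] [  0.6022  -0.3482   0.0743   0.0357   0.0269   0.0121 189.    ]
board [ 0.553  -0.3569] [ 0.5523 -0.3575  0.0246  0.0108 -0.0801  0.0129 30.    ]
board [ 0.531  -0.3361] [  0.5357  -0.3346   0.0474   0.0463   1.5658   0.0121 112.    ]
board [ 0.5311 -0.164 ] [ 0.532  -0.1625  0.0308  0.0151 -0.0222  0.0117 45.    ]
board [ 0.5272 -0.1977] [ 0.5244 -0.1999  0.0472  0.0267  0.9552  0.0117 86.    ]
board [ 0.5283 -0.2713] [  0.5252  -0.2728   0.0559   0.0297   0.8408   0.0119 107.    ]
```

View pics/t8.png

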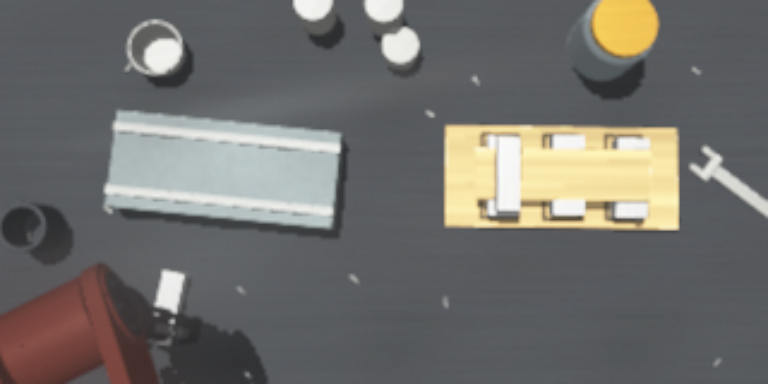

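The first thin bar lies on the sheet above the left thick bar, at (508,176). The gripper is over the second thin bar at (170,295).

arm_command --commands '[[[0,0,0],[0,-0.002,0.05],0.085],[[0,0,0],[0,0,0.05],0.085],[[0,0,0],[0,0,0.03],0.085],[[0,0,0],[0,0,0.009],0.085],[[0,0,0],[0,0,0],0.085],[[0,0,0],[0,0,0],0.01],[[0,0,0],[0,0,0],0.01],[[0,0,0],[0,0,0],0.01],[[0,0,0],[0,0,0],0.01],[[0,0,0],[0,0,0],0.01],[[0,0,0],[0,0,0],0.01],[[0,0,0],[0,0,0],0.01]]'

```text
time_s: 40.2
tcp_pos: [0.4193, 0.2883, 0.0074]
eef_rot: [-3.141, -0.001, -0.201]
ft_force: [-1.5, -0.3, 5.7]
opening: 0.0271
grip_force: 51.9
```

arm_command --commands '[[[0,0,0],[0,0,-0.02],0.01],[[0,0,0],[0,0,-0.04],0.01],[[0,0,0],[0,0,-0.05],0.01],[[0,0,0],[0,0,-0.03],0.01],[[0,0,-0.095],[0,0,0],0.01],[[0,0,-0.095],[0,0,0],0.01],[[0,0,0],[0,0,0],0.01],[[0,0,0],[0,0,0],0.01]]'

```text
time_s: 41.2
tcp_pos: [0.4178, 0.2876, 0.1455]
eef_rot: [3.141, 0.001, -0.013]
ft_force: [0.2, 0.3, -2.5]
opening: 0.027
grip_force: 50.9
```

```bash
python3 -c "
from h import *
go(.5775,-.2155,.14,-.0124)"
```

```text
at [0.4178 0.2876 0.1455] [ 3.141e+00  1.000e-03 -1.300e-02] turn -0.0 shift [0.166  0.501  0.0055]
```

arm_command --commands '[[[0,0,0],[0.0166,0.05,0],0.01],[[0,0,0],[0.0166,0.05,0],0.01],[[0,0,0],[0.0166,0.05,0],0.01],[[0,0,0],[0.0166,0.05,0],0.01],[[0,0,0],[0.0166,0.05,0],0.01],[[0,0,0],[0.0166,0.05,0],0.01],[[0,0,0],[0.0166,0.05,0],0.01],[[0,0,0],[0.0166,0.05,0],0.01],[[0,0,0],[0.0166,0.05,0],0.01],[[0,0,0],[0.0166,0.05,0],0.01],[[0,0,0],[0,0,0],0.01],[[0,0,0],[0,0,0],0.01]]'

```text
time_s: 42.7
tcp_pos: [0.5781, -0.2137, 0.1454]
eef_rot: [-3.14, 0.002, -0.012]
ft_force: [-0.4, -0.5, -2.6]
opening: 0.0272
grip_force: 51.0
```

arm_command --commands '[[[0,0,0],[0,0,0.03],0.01],[[0,0,0],[0,0,0.02],0.01],[[0,0,0],[0,0,0.01],0.01],[[0,0,0],[0,0,0],0.01],[[0,0,0],[0,0,0],0.01]]'

```text
time_s: 43.32
tcp_pos: [0.5796, -0.2142, 0.0873]
eef_rot: [3.141, -0.002, -0.011]
ft_force: [-0.3, 0.5, -0.8]
opening: 0.0272
grip_force: 51.0
```

```bash
python3 -c "
from h import *
go(.5775,-.2155,.0665,-.0124)"
```

```text
at [ 0.5796 -0.2142  0.0873] [ 3.141e+00 -2.000e-03 -1.100e-02] turn 0.001 shift [-0.002   0.0013  0.0208]
```

arm_command --commands '[[[0,0,0],[-0.002,0.001,0.01],0.01],[[0,0,0],[0,0,0.007],0.01],[[0,0,0],[0,0,0.003],0.01],[[0,0,0],[0,0,0],0.01],[[0,0,0],[0,0,0],0.01],[[0,0,0],[0,0,0],0.05],[[0,0,0],[0,0,0],0.05],[[0,0,0],[0,0,0],0.05],[[0,0,0],[0,0,-0.03],0.05],[[0,0,0],[0,0,-0.05],0.05],[[0,0,0],[0,0,-0.05],0.05],[[0,0,0],[0,0,0],0.05]]'

```text
time_s: 44.82
tcp_pos: [0.5806, -0.2168, 0.2032]
eef_rot: [3.136, -0.011, -0.011]
ft_force: [-0.1, 0.3, 0.3]
opening: 0.0501
grip_force: 0.0
```

arm_command --commands '[[[0,0,0],[0,-0.05,0],0.05],[[0,0,0],[-0.02,-0.05,0],0.05],[[0,0,0],[-0.02,-0.05,0],0.05],[[0,0,0],[-0.02,-0.05,0],0.05],[[0,0,0],[-0.02,-0.05,0],0.05],[[0,0,0],[-0.02,-0.05,0],0.05],[[0,0,0],[-0.02,-0.05,0],0.05],[[0,0,0],[0,0,0],0.05],[[0,0,0],[0,0,0],0.05]]'

```text
time_s: 45.95
tcp_pos: [0.4604, 0.1361, 0.1957]
eef_rot: [3.141, 0.001, -0.01]
ft_force: [-0.2, -0.6, 0.5]
opening: 0.0498
grip_force: 0.0
```

```bash
python3 - <<'E'
from h import *
np.set_printoptions(suppress=True)
check("pics/t9.png")
p,d=env.grab_frame("side");cv2.imwrite("pics/s9.png",p[:,:,::-1])
for r in env.masks_of("thin1","side"):print(r["p"],r["box"])
E
```

```text
sheettop [ 0.5788 -0.1756] [  0.5823  -0.1795   0.0571   0.0482  -0.0193   0.0578 188.    ]
sheettop [ 0.5845 -0.2732] [  0.5853  -0.271    0.0756   0.037   -0.9008   0.0579 182.    ]
sheettop [ 0.5976 -0.1125] [ 0.5976 -0.1126  0.0212  0.0152 -1.5533  0.0573 35.    ]
sheettop [ 0.5779 -0.1053] [ 0.5783 -0.1051  0.0121  0.0121  1.5403  0.0578 21.    ]
sheettop [ 0.5659 -0.3076] [ 0.5654 -0.3065  0.0359  0.022  -0.0324  0.0578 72.    ]
thinOn [ 0.5781 -0.1373] [  0.5795  -0.1364   0.0882   0.0269  -0.0157   0.0853 273.    ]
thinOn [ 0.5756 -0.2168] [  0.5759  -0.2168   0.088    0.0277   0.0128   0.0855 274.    ]
bars [ 0.6166 -0.3023] [ 0.6169 -0.3019  0.0305  0.0125  1.565   0.0511 44.    ]
board [ 0.5798 -0.089 ] [  0.5802  -0.0966   0.1267   0.0623  -0.0093   0.0119 451.    ]
board [ 0.6387 -0.1483] [ 0.6386 -0.1486  0.0284  0.01   -1.5663  0.011  35.    ]
board [ 0.633  -0.1833] [ 0.6329 -0.1831  0.0259  0.0218 -0.8107  0.0129 48.    ]
board [ 0.6308 -0.2691] [  0.6276  -0.2726   0.0966   0.0283   1.5225   0.0122 166.    ]
board [ 0.5835 -0.348 ] [  0.5763  -0.3486   0.1277   0.0362   0.0467   0.012  303.    ]
board [ 0.5302 -0.1782] [ 0.5305 -0.1791  0.0419  0.0194 -0.8025  0.0119 66.    ]
board [ 0.5244 -0.2604] [  0.5299  -0.2606   0.0715   0.0339   1.5656   0.0122 145.    ]
board [ 0.5188 -0.329 ] [ 0.5165 -0.3292  0.02    0.0185  0.7642  0.0118 35.    ]
0.53 [278.0, 142.2, 289.3, 151.9]
0.51 [266.2, 156.1, 294.3, 170.4]
```

View pics/t9.png

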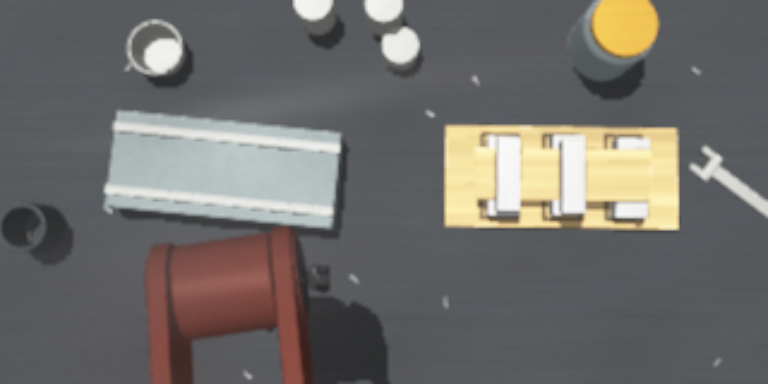

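View pics/s9.png

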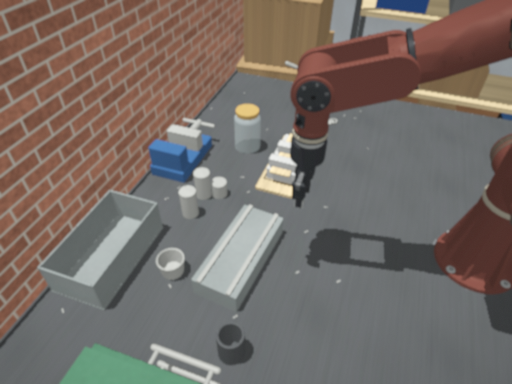

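Both views show the two thin bars on the sheet, above the left and middle thick bars at (508,176) and (572,176). Both are flat, with their tops at about 0.085 m, and nothing else has moved. Neither camera shows a third thin bar on the bench, so I'm handing in.

```bash
python3 -c "
from bench import env
print(env.finish_job())"
```

```text
the job is handed in; nothing more can be done
None
```

I handed the job in at about 46 s. The three thick bars are in their outlines, the sheet lies flat and centred on them, and both thin bars found are on the sheet above thick bars, with no bystander visibly moved in the last pictures; the hand-in returned no verdict.

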